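# Refit the handwheel on the saw's splined tilt shaft and set the pointer

## Robot

A 7-joint arm with a two-finger parallel gripper is mounted at the origin on the work surface. World frame = base frame: x ahead of the robot, y to its left, z up, the work surface at z = 0. Lengths are in m, angles in rad, forces in N, time in s.
With the tool pointing down it reaches from about 0.425 to 0.95 m from the base axis. Payload 16.7 kg.
Tool frame: the origin (TCP) lies midway between the tips of the shut fingers; the grasp point (between the pads) lies 19 mm behind it (ctrl.grip_depth is the distance from the TCP to the grasp point, in m); z points along the fingers, y is the line along which they close (so a half turn about z gives the same grasp; the last joint's range is limited). The gripper opens to 94 mm and grips with 3 to 60 N. Pads are 16 mm wide; open, the fingers measure 119 mm over their backs; the gripper's body (75 mm by 177 mm) begins 78 mm behind the grasp point.
Start: joints at [-1.429, 0.426, 0.074, 1.606, -0.034, 1.111, -0.067], TCP at [0.194, 0.646, 0.205] pointing down, gripper open.
Joint ranges: [-2.85, 2.85], [-0.5, 2.14], [-1.23, 1.37], [0.21, 2.46], [-1.02, 4.16], [0.16, 2.05], [-2.73, 2.73]. Speed limits (rad/s): [1.89, 1.89, 2.39, 2.39, 3.01, 3.01, 3.01].

## Interface

Orientations are given as [roll, pitch, yaw] about the fixed x, y, z axes, in that order (R = Rz(yaw) Ry(pitch) Rx(roll)).
In Python, from station import ctrl, cams gives the robot as it stands. The module is installed in compiled form; this text tells all that it offers.
- The arm moves only by the tool step_arm, never from a script. Its argument "targets" is a list of rows, each a list of 3 entries, a list of its own where there are three numbers: the shift along the tool's x, y, z normalised to -1 to 1, where 1 is 200 mm, then the turn, a rotation vector about the tool's x, y, z normalised to -1 to 1, where 1 is 360 degrees, then the opening, from 0 (shut) to 1 (fully open). In form: [[[x, y, z], [ax, ay, az], jaw], ...]. A call has exactly 8 rows; each row shifts and turns the commanded pose from where the row before left it, along the tool's axes as they then stand; what a row does not reach is not made up. A row lasts 1/8 s, in which the tool goes at most 62.5 mm and 10.7 degrees, less where a joint would pass 70% of its speed; a pose out of reach is approached as far as the arm can. A call with a number of a shift or a turn outside -1 to 1 is refused whole. A call with a gripper value outside its range is refused whole. The fingers move at their own pace and stop on an object; "squeeze" is the grip in N (left out, the last holds). Time passes only in rows, so rows that do not move let the fingers close, or fill a call up. It gives the time, the measured TCP pose, the force, the opening and the grip force at its end, in the units of the state.
- ctrl.sense(): the state, without advancing time (a new reading comes with each control period).
- cams.snapshot(name): name is "scene" or "top"; returns the picture (400x640x3 uint8, red, green, blue); there is no depth.
- cams.get_calibration(name): a dict with "vfov" (degrees; the focal length in pixels is half the picture's height over the tangent of half this angle, whatever the lens; pixels are square), "cx", "cy" (the principal point, pixels), "k1" (the pictures are not rectified: a ray, as slopes to the right and down, at radius r is drawn at 1 + k1 r^2 times it, then the intrinsics apply), "R" (3x3) and "t" (3): a world point X has camera coordinates R X + t. Camera axes: x right, y down, z forward; pixel columns grow to the right and rows downward; lengths in m; the calibration is good to about 2 mm. A picture is of the moment at which its call begins. get_calibration takes no time and is no camera call.
- ctrl.sign_off(): hands the job in; it is judged then, once.
The state is a dict: "time_s": time; "q": joint angles; "qvel": joint speeds; "joint_efforts": joint torques, N m; "position": TCP position; "tool_rot": TCP orientation; "contact_force": force on the tool from outside, world axes, zero at the start; "wrist_torque": the same for the moment, N m; "gripper_width": finger opening in m; "grasp_force": force on a finger pad.
Only numpy, scipy, OpenCV 4.12 (cv2) and the standard library are available. Lean on these libraries where they do the work, as an engineer would, in place of code of your own. Each camera call takes 0.05 s, during which the arm holds its last target. There are 200 camera calls.

## Task

Put the loose handwheel back on the four-toothed shaft of the white tilt unit: turn it until its keyways line up with the teeth, then slide it fully home against the collar without forcing it. Only when it is home, wind the shaft with the wheel until the yellow pointer stands at the red tab, and let go with the wheel still fully home. Leave everything else on the bench standing where it is.

Things in the scene. Friction and masses are not known exactly. Their poses are not given: they have to be found in the camera images.
- wheel: The loose handwheel, 0.3 to 0.65 kg, lying flat, hub up. Black rim 120 mm across, 13 mm high; four spokes 9 mm high; a black crank handle, 19 mm thick, stands on the rim 51 mm from the axis, its top 52 mm above the underside. Origin: on the axis at the underside, which seats on the collar. z: along the axis, out of the hub. x: towards the crank handle, in line with one spoke and keyway.
- hub_top (a point): Centre of the hub's top, axes as the wheel's. The hub is a round aluminium boss to grip by, 44 mm across, 48 mm high from the wheel's underside. Its bore runs right through: 20.4 mm across with four keyways 10.4 mm wide that reach 16 mm from the axis, one in line with each spoke (0, 90, 180, 270 degrees from x; any of the four fittings will do).
- unit: The tilt unit: fixed white housing, 220 x 220 mm in plan, 45 mm high at its front edge (-x side), 172 mm at its back edge, striped black and red round its foot; a spout reaches 53 mm out of its back. Its flat upper face slopes 30 degrees and the shaft stands square to it, so leans 30 degrees from vertical towards the unit's -x side. Origin: centre of the underside.
- shaft_seat (a point): Point on the shaft's axis at the top of its 40 mm wide collar, where the wheel's underside seats, 16 mm above the sloping face. z: along the shaft, outwards. x: turns with the shaft, in line with the yellow pointer and with one of the four teeth (the others at 90, 180, 270 degrees).
- shaft_end (a point): Free end of the shaft, 34 mm out from the seat, axes as shaft_seat's. The end 10 mm is a plain round pilot 17 mm across; below it four brass teeth, 8 mm wide and reaching 14.5 mm from the axis, run from 24 mm above the seat (their last 6 mm tapered) down to the seat.
- shaft (a joint): Angle of the shaft and its pointer (rad): 0 when the pointer points straight up the slope, growing anticlockwise seen from above the face. Stays where it is left (friction about 0.06 N m); turns from -1.3 to 1.0. The splines have about 5 degrees of play each way.
- tab (a joint): Angle of the red tab about the same axis, with the same zero and sense (rad). The tab stays put and marks the angle wanted; it lies anticlockwise of the pointer at the start.
- pointer_tip (a point): Tip of the yellow pointer fixed on the shaft under the wheel, 88 mm from the shaft's axis, outside the wheel's rim and just above the sloping face.
- tab_mark (a point): The inner edge of the red tab (8 mm wide, 22 mm long) on the black scale, 88 mm from the shaft's axis: where the pointer's tip must stand.
- glue: Yellow glue bottle, 60 mm across, 170 mm tall, standing close to the wheel. Origin: centre of its underside. Leave alone.
- tin: Green tin, 68 mm across, 115 mm tall, standing close to the wheel. Origin: centre of its underside. Leave alone.
- offcut: Pale wood offcut 60 x 36 x 30 mm lying by the wheel. Origin: centre of its underside. Leave alone.
- spray: Red and blue spray can, 52 mm across, 200 mm tall, standing between the wheel and the unit. Origin: centre of its underside. Leave alone.
- oil: Amber oil bottle with a red band and black cap, 52 mm across, 160 mm tall, standing beside the unit's front corner (+y side). Origin: centre of its underside. Leave alone.
- wrench: Steel wrench 180 mm long lying in front of the robot. Origin: its underside, near the middle. Leave alone.
- pushstick: Orange push stick about 255 mm long and 14 mm thick lying at the right side. Origin: its underside, near the middle. Leave alone.
- mug: Blue mug 76 mm across, 90 mm tall, standing at the left side. Origin: centre of its underside. Leave alone.
Not all that is in view belongs to the job. Leave any purple or turquoise look-alike of the wheel alone.

How it is judged:
On the way, in this order (a step that is already met when the one before it is completed fails the run):
1. the wheel is fully home on the shaft, its keyways over the teeth (distance between wheel and shaft_seat below 0.005 m and angle between the z axis of wheel and the z axis of shaft_seat, either way round below 0.09 rad), for 0.2 s.
2. the wheel, still home, has wound the pointer to the red tab (all of step 1 and distance between pointer_tip and tab_mark below 0.006 m), for 0.2 s.
At the end, for the whole second after the job is handed in: The wheel rests on the shaft with the centre of its underside within 5 mm of the seat and its axis within 5 degrees of the shaft's; the pointer's tip is within 6 mm of the red tab's mark; wheel at rest and let go (all of step 2 and linear speed of wheel below 0.01 m/s and angular speed of wheel below 0.1 rad/s); the robot touches nothing.
It fails at once if another thing on the bench is shifted by more than 30 mm or tipped over (distance of any of glue, tin, offcut, spray, oil, wrench, pushstick, mug from where it was at the start of the episode above 0.03 m or angle between any of glue, tin, offcut, spray, oil, wrench, pushstick, mug's own z axis and vertical above 0.5 rad).
It fails at once if the wheel is forced against the tilt unit with more than 80 N (contact force between wheel and unit above 80 N).
It also fails if it takes over 51 s, if anything falls off the work surface, if the arm or the gripper's body presses on something with over 40 N, if the wrist force passes 120 N, or if a joint passes its speed limit or range.

## Working session

There is one attempt and no reset: what is moved stays moved. The work goes in short steps, Python scripts to look and compute and a tool call to move; the robot and the scene stay as the last step left them, time stands still between calls to the robot, and variables do not carry over. Pictures are saved under pics/ and viewed, at most 10 in all, crops included, and the job is handed in when it is done.

Besides the shell and the picture viewer there is one more tool, called after "Request:" in YAML: its name, and indented under it one key for each argument. step_arm: Moves the arm, as the interface text tells. Scaled input: -1 to 1 covers 200 mm each way for a shift and 360 degrees each way for a turn. Its arguments: {"type":"object","properties":{"targets":{"type":"array"},"squeeze":{"type":"number"}},"required":["targets"]}

```bash
mkdir -p pics; python3 - <<'E'
from station import ctrl,cams
import cv2,numpy as np
for n in("scene","top"):
    im=cams.snapshot(n);cv2.imwrite(f"pics/{n}0.png",im[:,:,::-1]);np.save(f"pics/{n}0.npy",im)
    c=cams.get_calibration(n);print(n,c)
print(ctrl.sense(),ctrl.grip_depth)
E
```

```text
scene {'vfov': 42.66108390816436, 'cx': 322.59316385516485, 'cy': 200.8393148813632, 'k1': -0.08640130218667617, 'R': array([[-0.67691569,  0.7359891 , -0.01025605],
       [ 0.62680665,  0.5690801 , -0.53222295],
       [-0.38587378, -0.36669863, -0.84654211]]), 't': array([ 0.35923295, -0.28963984,  1.76294201])}
top {'vfov': 53.45085413165715, 'cx': 319.2471617780356, 'cy': 196.28590875521022, 'k1': -0.040288218511184554, 'R': array([[ 0.01635484, -0.99983432,  0.00799058],
       [-0.99043696, -0.01729503, -0.1368777 ],
       [ 0.13699322, -0.00567555, -0.99055573]]), 't': array([-0.00983543,  0.54899885,  1.23848942])}
{'time_s': 0.1, 'q': array([-1.4284964 ,  0.42666411,  0.07384484,  1.60657349, -0.03408388,
        1.11078248, -0.06712966]), 'qvel': array([ 0.00030968, -0.00124112, -0.00233262, -0.00289735,  0.00157856,
       -0.00080589, -0.00271658]), 'joint_efforts': array([ 7.09401153e-03, -9.37470460e+01,  3.67642164e+00, -4.55036259e+01,
       -4.85378935e-02,  1.67489110e-02,  4.00771955e-05]), 'position': array([0.19409218, 0.64606524, 0.20483551]), 'tool_rot': array([-3.14042784e+00,  9.31365475e-05,  2.84974515e+00]), 'contact_force': array([-1.26292005,  0.35164891, -0.27481218]), 'wrist_torque': array([ 0.00272677,  0.01153374, -0.00144198]), 'grasp_force': 0.0, 'gripper_width': 0.09398290258609517} 0.0188
```

View pics/scene0.png

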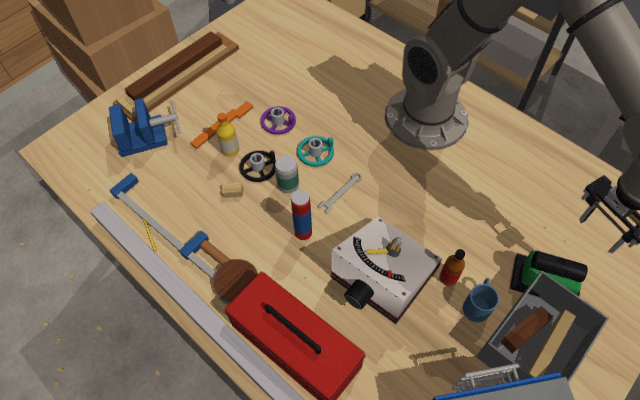

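View pics/top0.png

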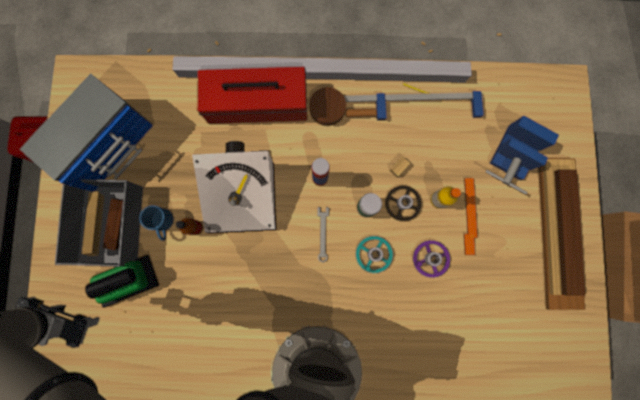

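The wheel could be taken for any of three: black at top (404,203) / scene (257,166), turquoise at top (375,254) / scene (316,150), purple at top (432,259) / scene (278,120). The black one fits the description. I'll check it, and the unit, in a close crop.

```bash
python3 - <<'E'
import cv2,numpy as np
def crop(n,x,y,w,h,s):
    im=cv2.imread(f"pics/{n}0.png")[y:y+h,x:x+w]
    im=cv2.resize(im,None,fx=s,fy=s,interpolation=cv2.INTER_CUBIC)
    for k in range(0,w,10): cv2.line(im,(k*s,0),(k*s,4 if k%20 else 9),(0,255,255),1)
    for k in range(0,h,10): cv2.line(im,(0,k*s),(4 if k%20 else 9,k*s),(0,255,255),1)
    return im
a=np.hstack([crop("top",370,170,80,60,5),crop("scene",220,130,80,60,5)])
b=np.hstack([crop("top",185,140,100,100,4)[:300*0+400],crop("scene",325,210,100,100,4)])
cv2.imwrite("pics/c1.png",a);cv2.imwrite("pics/c2.png",b)
E
```

```text
(no output)
```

View pics/c1.png

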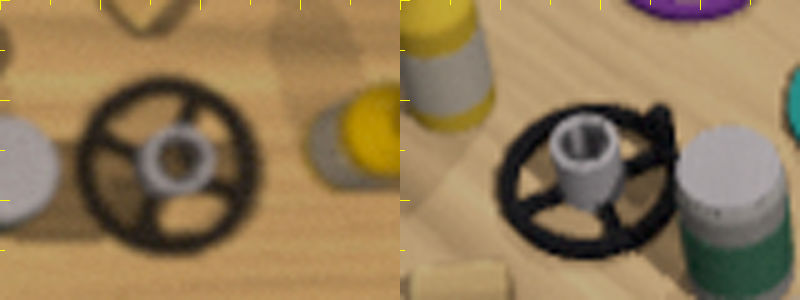

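View pics/c2.png

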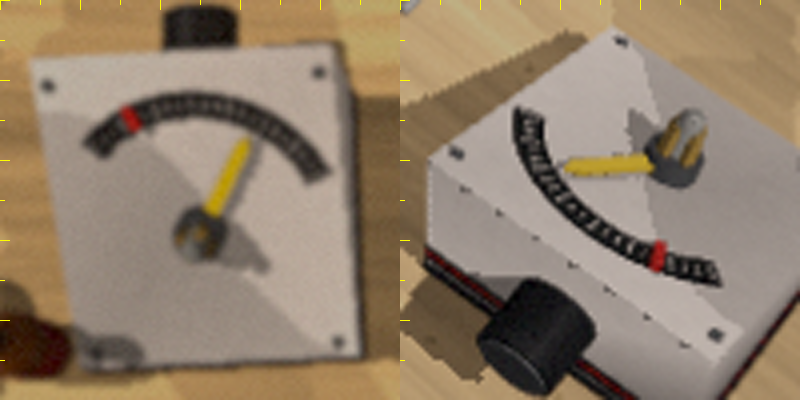

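```bash
cat >h.py <<'E'
import numpy as np,cv2
from station import cams
from scipy.optimize import least_squares
from scipy.spatial.transform import Rotation as Ro
def proj(n,X):
    c=cams.get_calibration(n);X=np.atleast_2d(X)
    p=X@c["R"].T+c["t"];s=p[:,:2]/p[:,2:];r2=(s**2).sum(1,keepdims=True)
    f=200/np.tan(np.radians(c["vfov"]/2))
    return s*(1+c["k1"]*r2)*f+[c["cx"],c["cy"]]
def fit(obs,model,x0,loss="soft_l1"):
    def res(x):
        return np.concatenate([(proj(n,model(x,k))[0]-p) for n,k,p in obs])
    s=least_squares(res,x0,loss=loss)
    r=res(s.x).reshape(-1,2)
    for (n,k,p),e in zip(obs,r):print(n,k,e.round(1))
    return s.x
def wheel(x,k):
    R=Ro.from_euler("z",x[2])
    L=dict(hub=[0,0,.048],rim=[0,0,.008],handle=[.051,0,.052],s0=[.05,0,.009],s1=[0,.05,.009],s2=[-.05,0,.009],s3=[0,-.05,.009])[k]
    return R.apply(L)+[x[0],x[1],0]
def unit(x,k):
    # x: ux,uy,yaw,u(slope pos of axis),v,theta,tab
    Rz=Ro.from_euler("z",x[2]);F=Rz*Ro.from_euler("y",-30,degrees=True)
    o=np.array([x[0],x[1],0])
    if k[0]=="c":
        sx,sy=int(k[1]+"1"),int(k[2]+"1")
        return o+Rz.apply([.11*sx,.11*sy,.172 if sx>0 else .045])
    base=o+Rz.apply([0,0,.1085])+F.apply([x[3],x[4],0])
    if k=="seat":return base+F.apply([0,0,.016])
    if k=="end":return base+F.apply([0,0,.050])
    if k=="ptr":return base+F.apply([.088*np.cos(x[5]),.088*np.sin(x[5]),.005])
    if k=="tab":return base+F.apply([.088*np.cos(x[6]),.088*np.sin(x[6]),.002])
E
cat >fit1.py <<'E'
from h import *
T=lambda x,y:(370+x/5-.4,170+y/5-.4); S=lambda x,y:(220+(x-400)/5-.4,130+y/5-.4)
for y0 in(162,72):
  w=fit([("top","hub",T(177,157)),("top","rim",T(169,165)),("scene","hub",S(584,142)),("scene","rim",S(587,182)),("scene","handle",S(660,113))]+
   [("top","s%d"%((i+(y0==72))%4),T(*p)) for i,p in enumerate([(147,228),(239,190),(191,102),(103,143)])],wheel,[.55,-.15,np.radians(y0)])
  print(w,np.degrees(w[2]))
T=lambda x,y:(185+x/4-.4,140+y/4-.4); S=lambda x,y:(325+(x-400)/4-.4,210+y/4-.4)
u=fit([("top","c++",T(30,60)),("top","c+-",T(338,42)),("top","c--",T(362,357)),("top","c-+",T(85,368)),
("scene","c--",S(615,28)),("scene","c+-",S(428,160)),("scene","c++",S(722,360)),
("top","ptr",T(248,140)),("scene","ptr",S(566,167)),("top","tab",T(137,131)),("scene","tab",S(659,243)),
("top","end",T(205,233)),("scene","end",S(693,118))],unit,[.6,.2,0,0,0,-.5,.7])
print(u,np.degrees(u[[2,5,6]]));print("seat",unit(u,"seat"),"end",unit(u,"end"))
np.save("w.npy",w);np.save("u.npy",u)
for n in("top","scene"):print(n,"tin/glue")
# tall things: foot centre from top cam by top disc centres
def at(n,p,z):
    return least_squares(lambda x:(proj(n,[x[0],x[1],z])[0]-p),[.6,0]).x.round(3)
print("tin",at("top",(369.5,204.5),.115),"glue",at("top",(455.5,193),.165),"spray",at("top",(320,165),.2),"oil",at("top",(212,229),.16))
E
python3 fit1.py
```

```text
top hub [ 0.8 -0.1]
top rim [-0.3 -0.2]
scene hub [ 0.  -0.1]
scene rim [ 0.9 -0.7]
scene handle [-0.6 -1.2]
top s0 [-0.8  1.3]
top s1 [0.1 0.1]
top s2 [ 0.3 -1.7]
top s3 [-1.3 -1.2]
[ 0.53770074 -0.27722132  2.79617216] 160.20886358725036
top hub [1.  0.2]
top rim [-0.2  0.1]
scene hub [ 0.2 -0.4]
scene rim [ 1.1 -0.9]
scene handle [-7.8 15.9]
top s1 [0.1 1.9]
top s2 [ 0.4 -0.3]
top s3 [-0.3 -1.6]
top s0 [-1.4 -0.1]
[ 0.53658231 -0.2776196   1.27733731] 73.18603706689571
top c++ [-0.5 -0. ]
top c+- [-2.3  0.2]
top c-- [-0.5 -0.7]
top c-+ [-0.8  0.5]
scene c-- [-1.1 -0.8]
scene c+- [-0.1 -0.5]
scene c++ [-1.6 -0.4]
top ptr [ 0.4 -1.7]
scene ptr [-1.3  0.5]
top tab [0.7 0.3]
scene tab [0.1 0.8]
top end [-3.4  5.2]
scene end [ 0.4 -1.5]
[ 5.45467204e-01  2.56918004e-01  7.47241627e-02 -1.26489892e-02
  5.66831451e-05 -5.42254414e-01  4.22902381e-01] [  4.28137915 -31.06888935  24.23052157]
seat [0.52656152 0.2555595  0.11603191] end [0.50960896 0.25429037 0.14547678]
top tin/glue
scene tin/glue
tin [ 0.516 -0.152] glue [ 0.548 -0.397] spray [ 0.616 -0.   ] oil [0.432 0.307]
```

```bash
cat >ov.py <<'E'
from h import *
def ov(n,im,x,y,w,h,s,curves):
    im=cv2.resize(im[y:y+h,x:x+w],None,fx=s,fy=s,interpolation=cv2.INTER_CUBIC)
    for P,c in curves:
        p=((proj(n,P)-[x,y]+.5)*s).round().astype(int)
        cv2.polylines(im,[p.reshape(-1,1,2)],False,c,1,cv2.LINE_AA)
    return im
t=np.linspace(0,2*np.pi,40)
def circ(r,z):return np.c_[r*np.cos(t),r*np.sin(t),0*t+z]
def wc(R,o):
    tr=lambda L:R.apply(L)+o
    C=[(tr(circ(.022,.048)),(0,0,255)),(tr(circ(.06,.013)),(0,255,0)),(tr(circ(.0095,.052)+[.051,0,0]),(255,0,255))]
    for a in range(4):
        d=np.array([np.cos(a*np.pi/2),np.sin(a*np.pi/2),0]);C.append((tr(np.array([d*.022+[0,0,.009],d*.055+[0,0,.009]])),(255,255,0)))
    return C
def uc(u):
    F=Ro.from_euler("z",u[2])*Ro.from_euler("y",-30,degrees=True);b=unit(u,"seat")
    C=[(F.apply(circ(.0085,.034))+b,(0,0,255)),(F.apply(circ(.02,0))+b,(0,255,0)),(F.apply(circ(.088,-.014))+b,(255,128,0)),
       (np.array([b,unit(u,"ptr")]),(255,0,255)),(np.array([b,unit(u,"tab")]),(255,255,0)),(np.array([b,unit(u,"end")]),(0,0,255))]
    C.append((np.array([unit(u,k) for k in("c++","c+-","c--","c-+","c++")]),(0,255,0)));return C
E
python3 - <<'E'
import re
s=open('fit1.py').read().replace("for y0 in(162,72)","for y0 in(162,)");open('fit1.py','w').write(s)
E
python3 fit1.py >/dev/null; python3 - <<'E'
from ov import *
u=np.load("u.npy");w=np.load("w.npy");T=cv2.imread("pics/top0.png");S=cv2.imread("pics/scene0.png")
W=wc(Ro.from_euler("z",w[2]),np.array([w[0],w[1],0]));U=uc(u)
cv2.imwrite("pics/o1.png",np.vstack([np.hstack([ov("top",T,370,170,80,50,5,W),ov("scene",S,220,140,80,50,5,W)]),np.hstack([ov("top",T,185,145,100,85,4,U),ov("scene",S,325,215,100,85,4,U)])]))
E
```

```text
Traceback (most recent call last):
  File "fit1.py", line 8, in <module>
    u=fit([("top","c++",T(30,60)),("top","c+-",T(338,42)),("top","c--",T(362,357)),("top","c-+",T(85,368)),
  File "h.py", line 13, in fit
    s=least_squares(res,x0,loss=loss)
  File "h.py", line 12, in res
    return np.concatenate([(proj(n,model(x,k))[0]-p) for n,k,p in obs])
                            ~~~~^^^^^^^^^^^^^^
  File "h.py", line 6, in proj
    c=cams.get_calibration(n);X=np.atleast_2d(X)
ValueError: time passes only in moves, steps and waits
```

View pics/o1.png

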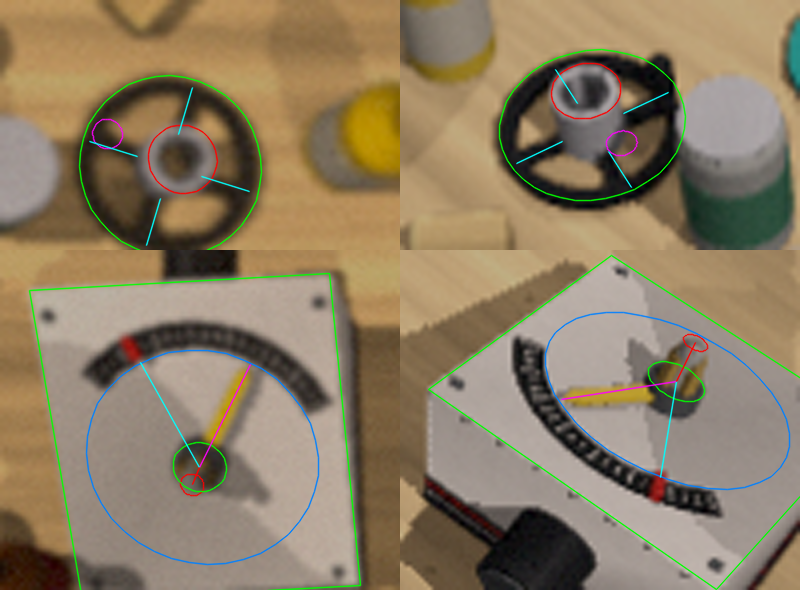

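```bash
python3 - <<'E'
from station import cams
import pickle
pickle.dump({n:cams.get_calibration(n) for n in("scene","top")},open("cal.pkl","wb"))
s=open('h.py').read().replace("from station import cams","import pickle\nCAL=pickle.load(open('cal.pkl','rb'))").replace("cams.get_calibration(n)","CAL[n]")
open('h.py','w').write(s)
import numpy as np,cv2
for n in("scene","top"):
    a=np.mean([cams.snapshot(n).astype(float) for _ in range(4)],0);cv2.imwrite(f"pics/{n}1.png",a[:,:,::-1].round().astype(np.uint8))
E
python3 fit1.py
python3 - <<'E'
from ov import *
u=np.load("u.npy");w=np.load("w.npy");T=cv2.imread("pics/top1.png");S=cv2.imread("pics/scene1.png")
W=wc(Ro.from_euler("z",w[2]),np.array([w[0],w[1],0]));U=uc(u)
def g(im):
    for k in range(0,400,50):cv2.line(im,(k,0),(k,6),(0,255,255),1);cv2.line(im,(0,k),(6,k),(0,255,255),1)
    return im
cv2.imwrite("pics/o2.png",np.vstack([np.hstack([g(ov("top",T,215,165,40,40,10,[])),g(ov("scene",S,375,230,40,40,10,[]))]),np.hstack([ov("top",T,378,178,50,25,8,W),ov("scene",S,232,142,50,25,8,W)])]))
E
```

```text
top hub [ 0.8 -0.1]
top rim [-0.3 -0.2]
scene hub [ 0.  -0.1]
scene rim [ 0.9 -0.7]
scene handle [-0.6 -1.2]
top s0 [-0.8  1.3]
top s1 [0.1 0.1]
top s2 [ 0.3 -1.7]
top s3 [-1.3 -1.2]
[ 0.53770074 -0.27722132  2.79617216] 160.20886358725036
top c++ [-0.5 -0. ]
top c+- [-2.3  0.2]
top c-- [-0.5 -0.7]
top c-+ [-0.8  0.5]
scene c-- [-1.1 -0.8]
scene c+- [-0.1 -0.5]
scene c++ [-1.6 -0.4]
top ptr [ 0.4 -1.7]
scene ptr [-1.3  0.5]
top tab [0.7 0.3]
scene tab [0.1 0.8]
top end [-3.4  5.2]
scene end [ 0.4 -1.5]
[ 5.45467204e-01  2.56918004e-01  7.47241627e-02 -1.26489892e-02
  5.66831451e-05 -5.42254414e-01  4.22902381e-01] [  4.28137915 -31.06888935  24.23052157]
seat [0.52656152 0.2555595  0.11603191] end [0.50960896 0.25429037 0.14547678]
top tin/glue
scene tin/glue
tin [ 0.516 -0.152] glue [ 0.548 -0.397] spray [ 0.616 -0.   ] oil [0.432 0.307]
```

View pics/o2.png

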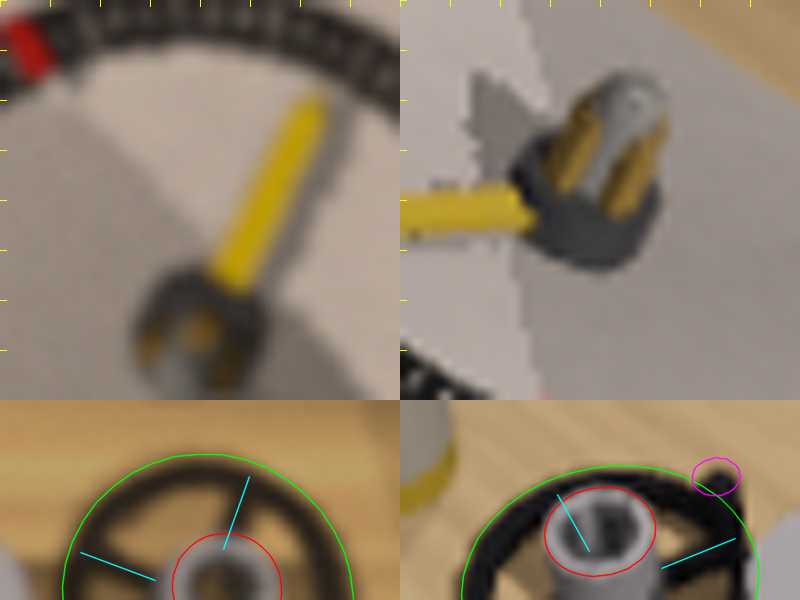

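```bash
sed -i 's/("top","end",T(205,233)),("scene","end",S(693,118))/("top","end",(231.9,203.2)),("scene","end",(397.7,239.2))/; s/("top","ptr",T(248,140))/("top","ptr",(246.2,173.6))/; s/("top","tab",T(137,131))/("top","tab",(218,172.3))/' fit1.py
python3 fit1.py | tail -14
cat >ang.py <<'E'
from ov import *
import sys
def samp(im,n,P):
    p=proj(n,P).astype(np.float32);return cv2.remap(im,p[:,0:1],p[:,1:2],cv2.INTER_LINEAR)[:,0].astype(float)
def angles(u,T,S):
    F=Ro.from_euler("z",u[2])*Ro.from_euler("y",-30,degrees=True);b=unit(u,"seat")
    for n,im in(("top",T),("scene",S)):
        for nm,z,rs in(("ptr",-.011,(.068,.074,.08)),("tab",-.014,(.091,.094,.097))):
            a=np.radians(np.arange(-75,76,.5));o=[]
            for r in rs:
                v=samp(im,n,F.apply(np.c_[r*np.cos(a),r*np.sin(a),0*a+z])+b)
                B,G,Rr=v.T; s=np.clip((G-B if nm=="ptr" else Rr-G)-50,0,None)
                if s.sum()>0:o.append(np.degrees((s*a).sum()/s.sum()))
            print(n,nm,np.round(o,1))
if __name__=="__main__":
    k=sys.argv[1];T=cv2.imread(f"pics/top{k}.png");S=cv2.imread(f"pics/scene{k}.png")
    angles(np.load("u.npy"),T,S)
E
python3 ang.py 1
python3 - <<'E'
from ang import *
w=np.load("w.npy")
for n in("top","scene"):
    im=cv2.imread(f"pics/{n}1.png")
    for r in(.034,.038,.042,.046):
        a=np.radians(np.arange(0,360,1.))
        v=samp(im,n,np.c_[w[0]+r*np.cos(a),w[1]+r*np.sin(a),0*a+.009]).sum(1)
        best=[]
        d=(v<np.percentile(v,45)).astype(float)
        ph=np.angle((d*np.exp(4j*a)).sum())/4; ph2=np.angle(((255*3-v)*np.exp(4j*a)).sum())/4
        print(n,r,np.degrees(ph)%90,np.degrees(ph2)%90)
E
```

```text
scene c+- [-0.  -0.5]
scene c++ [-1.6 -0.4]
top ptr [ 0.3 -0.3]
scene ptr [-0.6  0.7]
top tab [1.3 0.2]
scene tab [0.3 1. ]
top end [-0.3  0. ]
scene end [ 1.4 -1.2]
[ 0.54539457  0.25691399  0.07467957 -0.01290134  0.002437   -0.55528501
  0.40255091] [  4.27882429 -31.81548734  23.06446819]
seat [0.52609329 0.25791371 0.11590574] end [0.50914068 0.25664534 0.1453506 ]
top tin/glue
scene tin/glue
tin [ 0.516 -0.152] glue [ 0.548 -0.397] spray [ 0.616 -0.   ] oil [0.432 0.307]
top ptr [-32.5 -32.4 -32.3]
top tab [23.5 23.2 23.1]
scene ptr [-33.6 -33.1 -32.8]
scene tab [23.  23.  22.8]
top 0.034 68.21766179574624 69.46783632356733
top 0.038 69.18127423359338 70.23176835201016
top 0.042 70.16515234680523 70.60726056593019
top 0.046 69.93793397759326 72.56097779605075
scene 0.034 60.550707061447255 62.063649657539344
scene 0.038 61.206763567259344 67.75113803820474
scene 0.042 73.95347162194997 75.12715940117963
scene 0.046 84.0828943715657 0.054093942729734626
```

```bash
cat >plan.py <<'E'
from h import *
from station import ctrl
def pose(p,R):
    M=np.eye(4);M[:3,:3]=R.as_matrix();M[:3,3]=p;return M
def cur():
    s=ctrl.sense();return pose(s["position"],Ro.from_euler("xyz",s["tool_rot"]))
def rows(A,B,N):
    D=np.linalg.inv(A)@B;rv=Ro.from_matrix(D[:3,:3]).as_rotvec()/N
    r=Ro.from_rotvec(rv).as_matrix();S=sum(np.linalg.matrix_power(r,k) for k in range(N))
    t=np.linalg.solve(S,D[:3,3])
    print(N,"rows of",(t/.2).round(4).tolist(),(rv/(2*np.pi)).round(5).tolist(),"mm",(np.linalg.norm(t)*1e3).round(1),"deg",np.degrees(np.linalg.norm(rv)).round(1))
    return B
def down(p,phi): # tool down, tool y at world angle phi deg
    return pose(p,Ro.from_euler("xyz",[np.pi,0,np.radians(phi+90)]))
E
python3 - <<'E'
from plan import *
A=cur();A=rows(A,down([.5,.42,.36],73.3),8);A=rows(A,down([.6,0,.36],45),8);rows(A,down([.538,-.277,.16],45),8)
E
```

```text
8 rows of [-0.2238, -0.0806, -0.0966] [-0.0, -0.0, -1e-05] mm 51.3 deg 0.0
8 rows of [-0.184, -0.201, -0.0] [0.0, -0.0, 0.00983] mm 54.5 deg 3.5
8 rows of [-0.095, -0.1498, 0.125] [0.0, 0.0, -0.0] mm 43.4 deg 0.0
```

Request:
step_arm:
  targets:
    - [[-0.224,-0.08,-0.097],[0,0,0],0.8]
    - [[-0.224,-0.08,-0.097],[0,0,0],0.8]
    - [[-0.224,-0.08,-0.097],[0,0,0],0.8]
    - [[-0.224,-0.08,-0.097],[0,0,0],0.8]
    - [[-0.224,-0.08,-0.097],[0,0,0],0.8]
    - [[-0.224,-0.08,-0.097],[0,0,0],0.8]
    - [[-0.224,-0.08,-0.097],[0,0,0],0.8]
    - [[-0.224,-0.08,-0.097],[0,0,0],0.8]

```text
time_s: 1.5
position: [0.5017, 0.4196, 0.3615]
tool_rot: [3.141, 0.0, 2.85]
contact_force: [0.4, 0.1, 0.2]
gripper_width: 0.0751
grasp_force: 0.0
```

Request:
step_arm:
  targets:
    - [[-0.184,-0.201,0],[0,0,0.0098],0.8]
    - [[-0.184,-0.201,0],[0,0,0.0098],0.8]
    - [[-0.184,-0.201,0],[0,0,0.0098],0.8]
    - [[-0.184,-0.201,0],[0,0,0.0098],0.8]
    - [[-0.184,-0.201,0],[0,0,0.0098],0.8]
    - [[-0.184,-0.201,0],[0,0,0.0098],0.8]
    - [[-0.184,-0.201,0],[0,0,0.0098],0.8]
    - [[-0.184,-0.201,0],[0,0,0.0098],0.8]

```text
time_s: 2.5
position: [0.6006, -0.001, 0.3608]
tool_rot: [3.141, 0.0, 2.355]
contact_force: [-0.0, 0.2, -0.3]
gripper_width: 0.0752
grasp_force: 0.0
```

```bash
python3 - <<'E'
from plan import *
s=ctrl.sense();print(s["time_s"],s["position"],np.degrees(s["tool_rot"]),s["q"].round(2))
A=rows(cur(),down([.538,-.277,.20],45),8);rows(A,down([.538,-.277,.02],45),8)
E
```

```text
2.5 [ 0.60059274 -0.0009681   0.36077881] [1.79986756e+02 6.33699407e-03 1.34939768e+02] [-0.53  0.22  0.51  1.59 -0.11  1.36  0.79]
8 rows of [-0.0944, -0.1496, 0.1005] [0.0, 0.0, -2e-05] mm 40.7 deg 0.0
8 rows of [-0.0, -0.0, 0.1125] [0.0, 0.0, -0.0] mm 22.5 deg 0.0
```

Request:
step_arm:
  targets:
    - [[-0.0945,-0.15,0.1],[0,0,0],0.8]
    - [[-0.0945,-0.15,0.1],[0,0,0],0.8]
    - [[-0.0945,-0.15,0.1],[0,0,0],0.8]
    - [[-0.0945,-0.15,0.1],[0,0,0],0.8]
    - [[-0.0945,-0.15,0.1],[0,0,0],0.8]
    - [[-0.0945,-0.15,0.1],[0,0,0],0.8]
    - [[-0.0945,-0.15,0.1],[0,0,0],0.8]
    - [[-0.0945,-0.15,0.1],[0,0,0],0.8]

```text
time_s: 3.5
position: [0.5379, -0.2769, 0.2002]
tool_rot: [3.141, 0.0, 2.357]
contact_force: [0.2, -0.1, -0.0]
gripper_width: 0.0755
grasp_force: 0.0
```

```bash
python3 - <<'E'
from plan import *
from ov import *
from station import cams
rows(cur(),down([.538,-.277,.02],45),8)
M=cur();w=np.load("w.npy");W=wc(Ro.from_euler("z",w[2]),np.array([w[0],w[1],0]))
t0=M[:3,3];ax=[(np.array([t0-M[:3,1]*.0375,t0+M[:3,1]*.0375]),(255,0,0)),(np.array([t0,t0+M[:3,2]*.18]),(255,0,0))]
T=cams.snapshot("top")[:,:,::-1].copy();S=cams.snapshot("scene")[:,:,::-1].copy()
cv2.imwrite("pics/o3.png",np.hstack([ov("top",T,360,150,80,80,5,W+ax),ov("scene",S,220,100,80,80,5,W+ax)]))
E
```

```text
8 rows of [-0.0001, -0.0, 0.1126] [1e-05, 1e-05, 2e-05] mm 22.5 deg 0.0
```

View pics/o3.png

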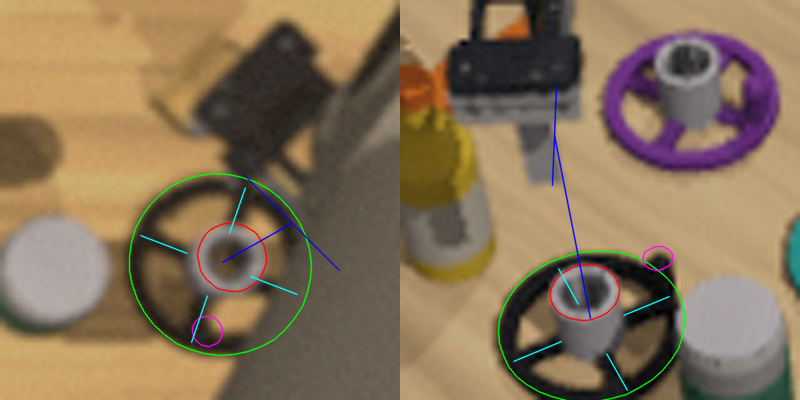

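The picture shows the wheel outline sitting on the black wheel, with the hub at top crop (225,255), about 1 px from the overlay. The handle is at scene crop (660,265), and the glue and tin are clear of the fingers. Descending now.

Request:
step_arm:
  targets:
    - [[0,0,0.16],[0,0,0],0.8]
    - [[0,0,0.16],[0,0,0],0.8]
    - [[0,0,0.16],[0,0,0],0.8]
    - [[0,0,0.16],[0,0,0],0.8]
    - [[0,0,0.13],[0,0,0],0.8]
    - [[0,0,0.08],[0,0,0],0.8]
    - [[0,0,0.05],[0,0,0],0.8]
    - [[0,0,0],[0,0,0],0.8]

```text
time_s: 4.6
position: [0.5382, -0.2758, 0.0207]
tool_rot: [-3.141, -0.0, 2.357]
contact_force: [0.5, -1.1, 0.6]
gripper_width: 0.0753
grasp_force: 0.0
```

Request:
step_arm:
  targets:
    - [[0,0,0],[0,0,0],0.3]
    - [[0,0,0],[0,0,0],0.3]
    - [[0,0,0],[0,0,0],0.3]
    - [[0,0,0],[0,0,0],0.3]
    - [[0,0,0],[0,0,0],0.3]
    - [[0,0,0],[0,0,0],0.3]
    - [[0,0,-0.05],[0,0,0],0.3]
    - [[0,0,-0.1],[0,0,0],0.3]
  squeeze: 40

```text
time_s: 5.6
position: [0.5374, -0.2757, 0.051]
tool_rot: [-3.141, -0.002, 2.357]
contact_force: [0.3, -0.7, -3.8]
gripper_width: 0.0428
grasp_force: 40.0
```

```bash
python3 - <<'E'
from plan import *
def at(n,p,z):return least_squares(lambda x:(proj(n,[x[0],x[1],z])[0]-p),[.5,.3]).x.round(3)
print(at("scene",(460,253),.16),at("scene",(451,279),.01))
u=np.load("u.npy");F=Ro.from_euler("z",u[2])*Ro.from_euler("y",-30,degrees=True);b=unit(u,"seat");n=F.apply([0,0,1])
print("c-+",unit(u,"c-+"),proj("top",[.43,.38,.16]))
open("plan.py","a").write('''
u=np.load("u.npy");F=Ro.from_euler("z",u[2])*Ro.from_euler("y",-30,degrees=True);seat=unit(u,"seat");nn=F.apply([0,0,1])
def onshaft(d,psi,off=(0,0),h=.0205): # wheel underside d above seat, tool y at face angle psi deg
    a=np.radians(psi);y=F.apply([np.cos(a),np.sin(a),0]);z=-nn;x=np.cross(y,z)
    return pose(seat+F.apply([off[0],off[1],d+h]),Ro.from_matrix(np.c_[x,y,z]))
''')
E
python3 - <<'E'
import sys;sys.path.insert(0,".")
import os;os.chdir(".")
from plan import *
A=cur();A=rows(A,down([.55,-.2,.40],45),8);A=rows(A,onshaft(.24,32.5),8);A=rows(A,onshaft(.24,32.5),4) if 0 else A;A=rows(A,onshaft(.055,32.5),8);print(A[:3,3])
E
```

```text
[0.445 0.404] [0.446 0.413]
c-+ [0.42749404 0.35840028 0.045     ] [[186.5945104  229.19628076]]
8 rows of [0.028, 0.0389, -0.2181] [-2e-05, -3e-05, 2e-05] mm 44.7 deg 0.0
8 rows of [0.2782, 0.1074, 0.0224] [-0.00837, -0.00622, 0.00279] mm 59.8 deg 3.9
8 rows of [0.0, 0.0, 0.1156] [0.0, -0.0, 0.0] mm 23.1 deg 0.0
[0.48844851 0.25509718 0.18129065]
```

Request:
step_arm:
  targets:
    - [[0.028,0.039,-0.218],[0,0,0],0.3]
    - [[0.028,0.039,-0.218],[0,0,0],0.3]
    - [[0.028,0.039,-0.218],[0,0,0],0.3]
    - [[0.028,0.039,-0.218],[0,0,0],0.3]
    - [[0.028,0.039,-0.218],[0,0,0],0.3]
    - [[0.028,0.039,-0.218],[0,0,0],0.3]
    - [[0.028,0.039,-0.218],[0,0,0],0.3]
    - [[0.028,0.039,-0.218],[0,0,0],0.3]

```text
time_s: 6.6
position: [0.5495, -0.2001, 0.4021]
tool_rot: [3.141, 0.0, 2.356]
contact_force: [0.2, -0.0, -4.2]
gripper_width: 0.0426
grasp_force: 40.0
```

```bash
python3 - <<'E'
from plan import *
A=cur();A=rows(A,onshaft(.18,32.5),12);A=rows(A,onshaft(.055,32.5),4)
E
```

```text
12 rows of [0.1814, 0.0765, 0.0395] [-0.00557, -0.00414, 0.00186] mm 40.2 deg 2.6
4 rows of [0.0, 0.0, 0.1562] [0.0, -0.0, 0.0] mm 31.2 deg 0.0
```

Request:
step_arm:
  targets:
    - [[0.1814,0.0765,0.0395],[-0.0056,-0.0041,0.0019],0.3]
    - [[0.1814,0.0765,0.0395],[-0.0056,-0.0041,0.0019],0.3]
    - [[0.1814,0.0765,0.0395],[-0.0056,-0.0041,0.0019],0.3]
    - [[0.1814,0.0765,0.0395],[-0.0056,-0.0041,0.0019],0.3]
    - [[0.1814,0.0765,0.0395],[-0.0056,-0.0041,0.0019],0.3]
    - [[0.1814,0.0765,0.0395],[-0.0056,-0.0041,0.0019],0.3]
    - [[0.1814,0.0765,0.0395],[-0.0056,-0.0041,0.0019],0.3]
    - [[0.1814,0.0765,0.0395],[-0.0056,-0.0041,0.0019],0.3]

```text
time_s: 7.6
position: [0.4535, 0.0978, 0.3284]
tool_rot: [2.844, 0.19, 2.23]
contact_force: [0.7, 0.7, -5.1]
gripper_width: 0.0424
grasp_force: 40.0
```

Request:
step_arm:
  targets:
    - [[0.1814,0.0765,0.0395],[-0.0056,-0.0041,0.0019],0.3]
    - [[0.1814,0.0765,0.0395],[-0.0056,-0.0041,0.0019],0.3]
    - [[0.1814,0.0765,0.0395],[-0.0056,-0.0041,0.0019],0.3]
    - [[0.1814,0.0765,0.0395],[-0.0056,-0.0041,0.0019],0.3]
    - [[0,0,0.1],[0,0,0],0.3]
    - [[0,0,0.15],[0,0,0],0.3]
    - [[0,0,0.15],[0,0,0],0.3]
    - [[0,0,0.1],[0,0,0],0.3]

```text
time_s: 8.6
position: [0.4775, 0.2536, 0.201]
tool_rot: [2.687, 0.269, 2.146]
contact_force: [0.0, -0.2, -4.6]
gripper_width: 0.0428
grasp_force: 40.0
```

```bash
python3 - <<'E'
from plan import *
from ov import *
from station import cams
s=ctrl.sense();M=cur();print(s["time_s"],s["q"].round(2),s["contact_force"].round(1))
D=np.linalg.inv(onshaft(0,32.5))@M;print("tool rel seat pose mm",(D[:3,3]*1e3).round(1),np.degrees(Ro.from_matrix(D[:3,:3]).as_rotvec()).round(2))
im={}
for n in("top","scene"):
    im[n]=np.mean([cams.snapshot(n).astype(float) for _ in range(3)],0)[:,:,::-1].round().astype(np.uint8).copy();cv2.imwrite(f"pics/{n}2.png",im[n])
R=Ro.from_matrix(M[:3,:3])*Ro.from_euler("x",np.pi)
# wheel z = -tool z; wheel x = tool y turned +114.95 about wheel z
y=M[:3,1];z=-M[:3,2];a=np.radians(114.95);x=np.cos(a)*y+np.sin(a)*np.cross(z,y)
Rw=Ro.from_matrix(np.c_[x,np.cross(z,x),z]);W=wc(Rw,M[:3,3]+.0205*M[:3,2])
C=W+uc(u)
cv2.imwrite("pics/o4.png",np.vstack([np.hstack([ov("top",im["top"],195,160,80,60,5,C),ov("scene",im["scene"],350,200,80,60,5,C)]),np.hstack([ov("top",im["top"],195,160,80,60,5,[]),ov("scene",im["scene"],350,200,80,60,5,[])])]))
E
```

```text
8.6 [-0.58  0.01 -0.27  2.27  0.69  0.58 -0.75] [ 0.  -0.2 -4.6]
tool rel seat pose mm [ -0.7  -0.1 -77.6] [-0.04  0.08  0.25]
```

View pics/o4.png

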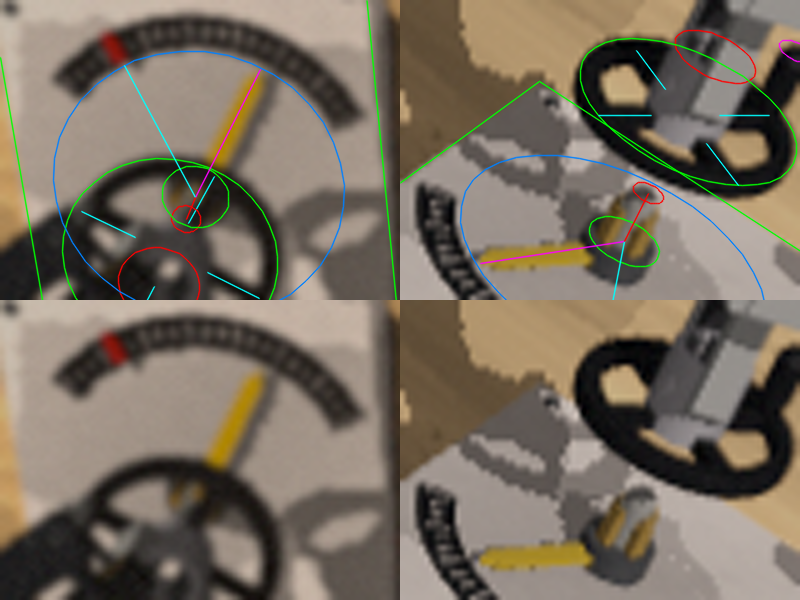

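```bash
cat >edge.py <<'E'
from plan import *
def hullc(n,P):
    h=cv2.convexHull(proj(n,P).astype(np.float32))[:,0]
    h=np.vstack([h,h[:1]]);L=np.r_[0,np.cumsum(np.linalg.norm(np.diff(h,axis=0),axis=1))]
    s=np.arange(0,L[-1],.5);c=np.c_[np.interp(s,L,h[:,0]),np.interp(s,L,h[:,1])]
    m=c.mean(0);d=np.roll(c,-1,0)-np.roll(c,1,0);N=np.c_[d[:,1],-d[:,0]];N/=np.linalg.norm(N,axis=1)[:,None]
    N*=np.sign((N*(c-m)).sum(1))[:,None];return c,N
def shift(im,c,N,rng=4,w=1.2,cap=60):
    g=cv2.cvtColor(im,cv2.COLOR_BGR2GRAY).astype(np.float32);best=[]
    S=lambda p:cv2.remap(g,p[:,:1].astype(np.float32),p[:,1:].astype(np.float32),cv2.INTER_LINEAR)[:,0]
    for dx in np.arange(-rng,rng+.01,.25):
        for dy in np.arange(-rng,rng+.01,.25):
            q=c+[dx,dy];best.append((np.clip(S(q+w*N)-S(q-w*N),-20,cap).mean(),dx,dy))
    best.sort(reverse=True);return np.round(np.mean(best[:5],0),2)
t=np.linspace(0,2*np.pi,80)[:-1]
def cyl(r,z0,z1):return np.vstack([np.c_[r*np.cos(t),r*np.sin(t),0*t+z] for z in(z0,z1)])
E
python3 - <<'E'
from edge import *
M=cur();Rw=Ro.from_matrix(np.c_[M[:3,1],np.cross(-M[:3,2],M[:3,1]),-M[:3,2]]);o=M[:3,3]+.0205*M[:3,2]
J=[];r=[]
for n in("top","scene"):
    a=cv2.imread(f"pics/{n}1.png");b=cv2.imread(f"pics/{n}2.png")
    sc=shift(a,*hullc(n,F.apply(cyl(.02,-.016,0))+seat));sw=shift(b,*hullc(n,Rw.apply(cyl(.06,0,.013))+o))
    print(n,"collar shift",sc,"wheel shift",sw)
    for e in range(3):
        d=np.zeros(3);d[e]=1e-3;J.append((proj(n,o+F.apply(d))-proj(n,o))[0])
    r.append((sc-sw)[1:])
J=np.array(J).reshape(2,3,2).transpose(0,2,1).reshape(4,3);r=np.r_[r[0],r[1]]
print(J.round(2));print("move in face frame mm (x,y,z)",np.linalg.lstsq(J,r,rcond=None)[0].round(2),"xy only",np.linalg.lstsq(J[:,:2],r,rcond=None)[0].round(2))
E
```

```text
top collar shift [50.5   0.35  0.55] wheel shift [40.73  1.05  0.15]
scene collar shift [45.56  0.15 -0.9 ] wheel shift [49.3  -0.85 -0.85]
[[-0.05 -0.35 -0.06]
 [-0.32  0.02  0.14]
 [-0.16  0.32  0.15]
 [ 0.13  0.21 -0.3 ]]
move in face frame mm (x,y,z) [-0.67  2.    1.26] xy only [-1.57  2.01]
```

Request:
step_arm:
  targets:
    - [[0.0115,0.001,0.03],[0,0,-0.0007],0.3]
    - [[0,0,0.04],[0,0,0],0.3]
    - [[0,0,0.04],[0,0,0],0.3]
    - [[0,0,0.04],[0,0,0],0.3]
    - [[0,0,0.04],[0,0,0],0.3]
    - [[0,0,0.02],[0,0,0],0.3]
    - [[0,0,0],[0,0,0],0.3]
    - [[0,0,0],[0,0,0],0.3]

```text
time_s: 9.9
position: [0.4967, 0.2584, 0.1644]
tool_rot: [2.688, 0.27, 2.152]
contact_force: [0.1, 0.0, -5.2]
gripper_width: 0.0428
grasp_force: 40.0
```

```bash
cat >st.py <<'E'
from plan import *
s=ctrl.sense();M=cur();D=np.linalg.inv(onshaft(0,32.5))@M;R=M[:3,:3]
print("t",round(s["time_s"],2),"rel mm",(D[:3,3]*1e3).round(2),"deg",np.degrees(Ro.from_matrix(D[:3,:3]).as_rotvec()).round(2),"F tool",(R.T@s["contact_force"]).round(1),"T tool",(R.T@s["wrist_torque"]).round(2),"q7",s["q"][6].round(2))
E
python3 st.py; python3 - <<'E'
from edge import *
from station import cams
M=cur();Rw=Ro.from_matrix(np.c_[M[:3,1],np.cross(-M[:3,2],M[:3,1]),-M[:3,2]]);o=M[:3,3]+.0205*M[:3,2]
J=[];r=[]
for n in("top","scene"):
    a=cv2.imread(f"pics/{n}1.png");b=np.mean([cams.snapshot(n).astype(float) for _ in range(2)],0)[:,:,::-1].round().astype(np.uint8).copy();cv2.imwrite(f"pics/{n}3.png",b)
    sc=shift(a,*hullc(n,F.apply(cyl(.02,-.016,0))+seat));sw=shift(b,*hullc(n,Rw.apply(cyl(.06,0,.013))+o))
    print(n,"wheel shift",sw)
    for e in range(3):
        d=np.zeros(3);d[e]=1e-3;J.append((proj(n,o+M[:3,:3]@d)-proj(n,o))[0])
    r.append((sc-sw)[1:])
J=np.array(J).reshape(2,3,2).transpose(0,2,1).reshape(4,3);r=np.r_[r[0],r[1]]
D=np.linalg.inv(onshaft(0,32.5))@M
print("wheel-vs-seat correction to D xyz (tool mm)",np.linalg.lstsq(J,r,rcond=None)[0].round(2),"xy",np.linalg.lstsq(J[:,:2],r,rcond=None)[0].round(2),"minus D",(D[:3,3]*1e3).round(2))
E
```

```text
t 9.9 rel mm [  2.9    0.52 -36.19] deg [-0.07  0.18 -0.08] F tool [ 1.3 -2.1  4.6] T tool [ 0.88  0.49 -0.06] q7 -0.86
top wheel shift [39.04  0.2   0.35]
scene wheel shift [46.59  0.2  -0.85]
wheel-vs-seat correction to D xyz (tool mm) [ 0.18 -0.85  0.44] xy [ 0.01 -0.58] minus D [  2.9    0.52 -36.19]
```

Request:
step_arm:
  targets:
    - [[-0.009,-0.003,0],[0,0,0],0.3]
    - [[0,0,0.01],[0,0,0],0.3]
    - [[0,0,0.005],[0,0,0],0.3]
    - [[0,0,0.005],[0,0,0],0.3]
    - [[0,0,0.005],[0,0,0],0.3]
    - [[0,0,0],[0,0,0],0.3]
    - [[0,0,0],[0,0,0],0.3]
    - [[0,0,0],[0,0,0],0.3]

```text
time_s: 11.1
position: [0.4997, 0.2568, 0.1602]
tool_rot: [2.688, 0.27, 2.152]
contact_force: [0.4, -0.4, -3.4]
gripper_width: 0.043
grasp_force: 40.0
```

```bash
python3 st.py
```

```text
t 11.1 rel mm [  1.12  -0.12 -31.09] deg [-0.07  0.18 -0.08] F tool [ 0.4 -1.4  3.1] T tool [0.89 0.55 0.04] q7 -0.87
```

Request:
step_arm:
  targets:
    - [[0,0,0.005],[0,0,0],0.3]
    - [[0,0,0.005],[0,0,0],0.3]
    - [[0,0,0.005],[0,0,0],0.3]
    - [[0,0,0.005],[0,0,0],0.3]
    - [[0,0,0],[0,0,0],0.3]
    - [[0,0,0],[0,0,0],0.3]
    - [[0,0,0],[0,0,0],0.3]
    - [[0,0,0],[0,0,0],0.3]

```text
time_s: 12.1
position: [0.5017, 0.2569, 0.1567]
tool_rot: [2.688, 0.27, 2.152]
contact_force: [1.0, 0.6, -3.7]
gripper_width: 0.0426
grasp_force: 40.0
```

```bash
python3 st.py
```

```text
t 12.1 rel mm [  1.11  -0.16 -27.04] deg [-0.06  0.18 -0.08] F tool [ 1.  -0.6  3.8] T tool [ 0.74  0.4  -0.07] q7 -0.88
```

Request:
step_arm:
  targets:
    - [[0,0,0.006],[0,0,0],0.3]
    - [[0,0,0.006],[0,0,0],0.3]
    - [[0,0,0.006],[0,0,0],0.3]
    - [[0,0,0.006],[0,0,0],0.3]
    - [[0,0,0.006],[0,0,0],0.3]
    - [[0,0,0],[0,0,0],0.3]
    - [[0,0,0],[0,0,0],0.3]
    - [[0,0,0],[0,0,0],0.3]

```text
time_s: 13.1
position: [0.5048, 0.2572, 0.1516]
tool_rot: [2.688, 0.27, 2.152]
contact_force: [5.8, -0.4, -3.4]
gripper_width: 0.043
grasp_force: 40.0
```

```bash
python3 st.py
```

```text
t 13.1 rel mm [ 1.010e+00 -2.000e-02 -2.104e+01] deg [-0.07  0.17 -0.07] F tool [-2.4  2.3  5.8] T tool [-0.09 -0.24  0.01] q7 -0.9
```

Request:
step_arm:
  targets:
    - [[-0.002,0.003,0],[0,0,0],0.3]
    - [[0,0,0.005],[0,0,0],0.3]
    - [[0,0,0.005],[0,0,0],0.3]
    - [[0,0,0.005],[0,0,0],0.3]
    - [[0,0,0.005],[0,0,0],0.3]
    - [[0,0,0],[0,0,0],0.3]
    - [[0,0,0],[0,0,0],0.3]
    - [[0,0,0],[0,0,0],0.3]

```text
time_s: 14.1
position: [0.5073, 0.2571, 0.1482]
tool_rot: [2.689, 0.27, 2.152]
contact_force: [3.8, -3.0, -4.4]
gripper_width: 0.0429
grasp_force: 40.0
```

```bash
python3 st.py
```

```text
t 14.1 rel mm [  0.57   0.18 -16.87] deg [-0.03  0.17 -0.07] F tool [-3.3 -1.   5.6] T tool [ 0.45 -0.7  -0.07] q7 -0.91
```

Request:
step_arm:
  targets:
    - [[-0.002,0,0],[0,0,0],0.3]
    - [[0,0,0.006],[0,0,0],0.3]
    - [[0,0,0.006],[0,0,0],0.3]
    - [[0,0,0.006],[0,0,0],0.3]
    - [[0,0,0.006],[0,0,0],0.3]
    - [[0,0,0],[0,0,0],0.3]
    - [[0,0,0],[0,0,0],0.3]
    - [[0,0,0],[0,0,0],0.3]

```text
time_s: 15.1
position: [0.5099, 0.2572, 0.1443]
tool_rot: [2.688, 0.27, 2.152]
contact_force: [3.6, -2.4, -4.2]
gripper_width: 0.0428
grasp_force: 40.0
```

```bash
python3 st.py
```

```text
t 15.1 rel mm [  0.33   0.38 -12.18] deg [-0.05  0.18 -0.08] F tool [-2.7 -0.7  5.3] T tool [ 0.38 -0.47 -0.06] q7 -0.92
```

Going smoothly: the teeth are engaged and axial force is low. Continuing.

Request:
step_arm:
  targets:
    - [[-0.001,0,0.006],[0,0,0],0.3]
    - [[-0.001,0,0.006],[0,0,0],0.3]
    - [[0,0,0.006],[0,0,0],0.3]
    - [[0,0,0.006],[0,0,0],0.3]
    - [[0,0,0.006],[0,0,0],0.3]
    - [[0,0,0.006],[0,0,0],0.3]
    - [[0,0,0.006],[0,0,0],0.3]
    - [[0,0,0],[0,0,0],0.3]

```text
time_s: 16.1
position: [0.5142, 0.2572, 0.137]
tool_rot: [2.688, 0.27, 2.152]
contact_force: [1.0, -0.4, -5.0]
gripper_width: 0.043
grasp_force: 40.0
```

```bash
python3 st.py
```

```text
t 16.1 rel mm [ 0.02  0.35 -3.72] deg [-0.05  0.18 -0.08] F tool [ 0.5 -1.7  4.8] T tool [ 0.83  0.33 -0.  ] q7 -0.95
```

Request:
step_arm:
  targets:
    - [[0,0,0.004],[0,0,0],0.3]
    - [[0,0,0.004],[0,0,0],0.3]
    - [[0,0,0.004],[0,0,0],0.3]
    - [[0,0,0.003],[0,0,0],0.3]
    - [[0,0,0.003],[0,0,0],0.3]
    - [[0,0,0.002],[0,0,0],0.3]
    - [[0,0,0],[0,0,0],0.3]
    - [[0,0,0],[0,0,0],0.3]

```text
time_s: 17.1
position: [0.5163, 0.2574, 0.1337]
tool_rot: [2.688, 0.27, 2.152]
contact_force: [0.5, 0.1, -4.2]
gripper_width: 0.0428
grasp_force: 40.0
```

```bash
python3 st.py
```

```text
t 17.1 rel mm [-0.02  0.47  0.15] deg [-0.06  0.18 -0.08] F tool [ 0.9 -1.4  3.9] T tool [ 0.95  0.39 -0.04] q7 -0.96
```

Request:
step_arm:
  targets:
    - [[0,0,0.0025],[0,0,0],0.3]
    - [[0,0,0.0025],[0,0,0],0.3]
    - [[0,0,0.0025],[0,0,0],0.3]
    - [[0,0,0],[0,0,0],0.3]
    - [[0,0,0],[0,0,0],0.3]
    - [[0,0,0],[0,0,0],0.3]
    - [[0,0,0],[0,0,0],0.3]
    - [[0,0,0],[0,0,0],0.3]

```text
time_s: 18.1
position: [0.5165, 0.2577, 0.1332]
tool_rot: [2.687, 0.27, 2.152]
contact_force: [-21.6, -6.8, 23.3]
gripper_width: 0.0425
grasp_force: 40.0
```

```bash
python3 st.py
```

```text
t 18.1 rel mm [0.23 0.57 0.76] deg [-0.11  0.16 -0.09] F tool [ -0.2  -9.  -31.2] T tool [ 2.9   0.33 -0.08] q7 -0.97
```

Request:
step_arm:
  targets:
    - [[0,0,-0.003],[0,0,0],0.3]
    - [[0,0,0],[0,0,-0.01],0.3]
    - [[0,0,0],[0,0,-0.01],0.3]
    - [[0,0,0],[0,0,-0.01],0.3]
    - [[0,0,0],[0,0,-0.01],0.3]
    - [[0,0,0],[0,0,-0.01],0.3]
    - [[0,0,0],[0,0,0],0.3]
    - [[0,0,0],[0,0,0],0.3]

```text
time_s: 19.1
position: [0.5165, 0.2574, 0.1333]
tool_rot: [2.788, 0.394, 2.458]
contact_force: [-11.0, -3.9, 8.7]
gripper_width: 0.0427
grasp_force: 40.0
```

```bash
python3 st.py; python3 - <<'E'
from station import cams
import cv2
for n in("top","scene"):cv2.imwrite(f"pics/{n}4.png",cams.snapshot(n)[:,:,::-1])
E
python3 ang.py 4
```

```text
t 19.1 rel mm [0.03 0.42 0.64] deg [ -0.1    0.15 -18.09] F tool [  2.3  -5.8 -13.2] T tool [ 1.85  0.95 -0.03] q7 -0.66
top ptr [-18.7 -18.4 -18.2]
top tab [23.4 23.2 23. ]
scene ptr [-19.1 -18.6 -18.2]
scene tab [23.  22.9 22.8]
```

Request:
step_arm:
  targets:
    - [[0,0,0],[0,0,-0.0155],0.3]
    - [[0,0,0],[0,0,-0.0155],0.3]
    - [[0,0,0],[0,0,-0.0155],0.3]
    - [[0,0,0],[0,0,-0.0155],0.3]
    - [[0,0,0],[0,0,-0.0155],0.3]
    - [[0,0,0],[0,0,-0.0155],0.3]
    - [[0,0,0],[0,0,-0.0155],0.3]
    - [[0,0,0],[0,0,0],0.3]

```text
time_s: 20.2
position: [0.5167, 0.2571, 0.1334]
tool_rot: [3.136, 0.523, -3.072]
contact_force: [-10.1, -4.4, 10.1]
gripper_width: 0.0429
grasp_force: 40.0
```

```bash
python3 st.py; python3 - <<'E'
from station import cams
import cv2
for n in("top","scene"):cv2.imwrite(f"pics/{n}5.png",cams.snapshot(n)[:,:,::-1])
E
python3 ang.py 5
```

```text
t 20.2 rel mm [-0.39  0.46  0.64] deg [ -0.13   0.08 -57.22] F tool [  3.9  -3.6 -13.9] T tool [ 1.2   1.59 -0.08] q7 0.02
top ptr [21.5 21.9 21.7]
top tab [23.3 23.2 23.1]
scene ptr [21.6 21.8 21.8]
scene tab [23.  22.9 22.7]
```

Request:
step_arm:
  targets:
    - [[0,0,0],[0,0,-0.002],0.3]
    - [[0,0,0],[0,0,-0.0018],0.3]
    - [[0,0,-0.001],[0,0,0],0.3]
    - [[0,0,0],[0,0,0],0.3]
    - [[0,0,0],[0,0,0],0.3]
    - [[0,0,0],[0,0,0],0.3]
    - [[0,0,0],[0,0,0],0.3]
    - [[0,0,0],[0,0,0],0.3]

```text
time_s: 21.3
position: [0.5166, 0.2571, 0.1334]
tool_rot: [-3.134, 0.523, -3.047]
contact_force: [-6.5, -3.2, 5.6]
gripper_width: 0.0425
grasp_force: 40.0
```

```bash
python3 st.py; python3 - <<'E'
from ov import *
from plan import u
from station import cams
I={}
for n in("top","scene"):I[n]=cams.snapshot(n)[:,:,::-1].copy();cv2.imwrite(f"pics/{n}6.png",I[n])
cv2.imwrite("pics/o6.png",np.hstack([ov("top",I["top"],190,150,80,80,5,[]),ov("scene",I["scene"],345,215,80,80,5,[])]))
E
python3 ang.py 6
```

```text
t 21.3 rel mm [-0.37  0.38  0.59] deg [ -0.12   0.09 -58.5 ] F tool [ 3.1 -2.6 -8.2] T tool [ 0.98  1.27 -0.  ] q7 0.04
top ptr [22.8 23.  22.9]
top tab [23.4 23.2 23.1]
scene ptr [22.9 22.8 23.1]
scene tab [23.  22.8 22.7]
```

View pics/o6.png

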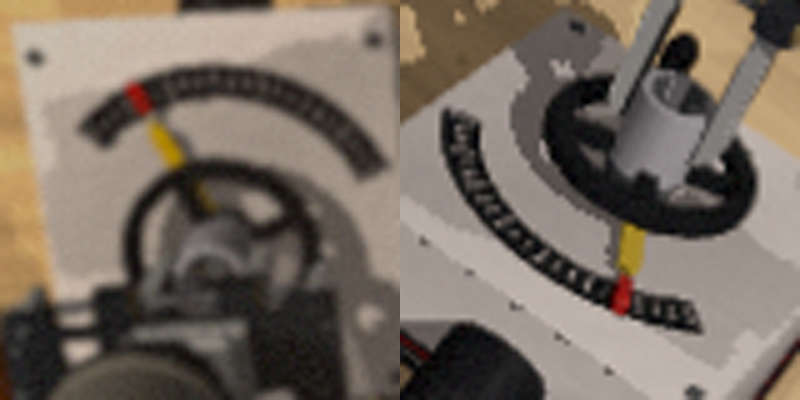

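The pointer is at the red tab in both views (top crop (150,120), scene crop (628,275)) and the wheel sits flat on the collar. Releasing and backing straight out.

Request:
step_arm:
  targets:
    - [[0,0,0],[0,0,0],0.5]
    - [[0,0,0],[0,0,0],0.6]
    - [[0,0,0],[0,0,0],0.7]
    - [[0,0,0],[0,0,0],0.7]
    - [[0,0,0],[0,0,0],0.7]
    - [[0,0,0],[0,0,0],0.7]
    - [[0,0,0],[0,0,0],0.7]
    - [[0,0,0],[0,0,0],0.7]

```text
time_s: 22.4
position: [0.5167, 0.2574, 0.1331]
tool_rot: [-3.135, 0.523, -3.047]
contact_force: [0.2, 0.1, -0.3]
gripper_width: 0.0659
grasp_force: 0.0
```

Request:
step_arm:
  targets:
    - [[0,0,-0.03],[0,0,0],0.7]
    - [[0,0,-0.06],[0,0,0],0.7]
    - [[0,0,-0.1],[0,0,0],0.7]
    - [[0,0,-0.1],[0,0,0],0.7]
    - [[0,0,-0.1],[0,0,0],0.7]
    - [[0,0,-0.06],[0,0,0],0.7]
    - [[0,0,0],[0,0,0],0.7]
    - [[0,0,0],[0,0,0],0.7]

```text
time_s: 23.4
position: [0.4719, 0.2536, 0.2106]
tool_rot: [-3.134, 0.522, -3.047]
contact_force: [-0.7, 0.1, -0.6]
gripper_width: 0.0657
grasp_force: 0.0
```

```bash
python3 st.py; python3 - <<'E'
from ov import *
from plan import u
from station import cams
I={}
for n in("top","scene"):I[n]=cams.snapshot(n)[:,:,::-1].copy();cv2.imwrite(f"pics/{n}7.png",I[n])
cv2.imwrite("pics/o7.png",np.hstack([ov("top",I["top"],190,150,80,80,5,[]),ov("scene",I["scene"],345,215,80,80,5,[])]))
E
python3 ang.py 7
```

```text
t 23.4 rel mm [ -0.35   0.12 -88.71] deg [ -0.12   0.14 -58.51] F tool [0.9 0.2 0.2] T tool [-0.02  0.44  0.  ] q7 0.31
top ptr [22.9 23.2 23.2]
top tab [23.5 23.2 23.1]
scene ptr [22.9 22.9 23.2]
scene tab [23.  22.9 22.8]
```

View pics/o7.png

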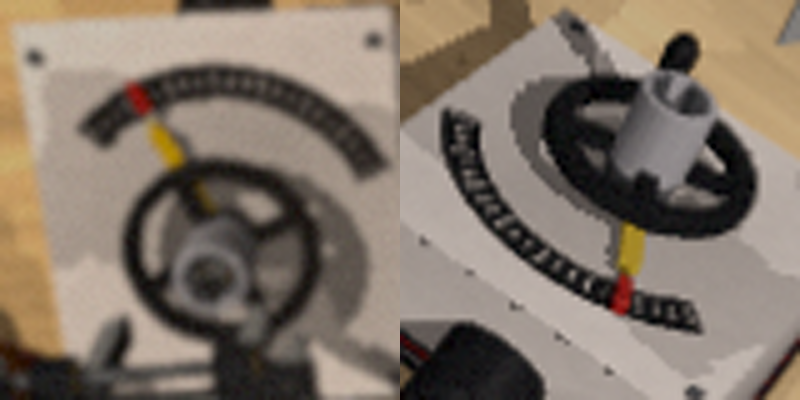

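The wheel sits home, the pointer (scene crop (628,275)) meets the red tab (623,290), and the gripper is clear.

```bash
python3 -c "
from station import ctrl
print(ctrl.sign_off())"
```

```text
the job is handed in; nothing more can be done
None
```

I fitted the handwheel fully home, wound the pointer to within about 0.5° of the red tab, let go, backed the gripper clear and handed the job in at about 23 s of the 51 s; sign-off returned no verdict.

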